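# Close the glass display case gently

### The job

Close the display case on the counter: first lift the knee of the folding lid stay past centre by its red tab so that the stay unlocks, then lower the glass lid until it rests fully down on its foam seal, and let go. Handle the glass lid gently: never press or grip it with more than 20 N and do not let it slam. Leave the other things on the counter alone.

Things in the scene. Friction and masses are not known exactly. Their poses are not given: they have to be found in the camera images.
- case: The display case, fixed to the counter: open wooden box 270 mm deep (along its x), 260 mm wide (along its y), 110 mm high, with thread spools in it. Origin: centre of the underside; x points from its open front (robot side) to the hinge at its back, y to its left, z up. Everything else of the mechanism moves in planes across the case's y axis.
- lid_hinge (a point): Middle of the lid's hinge line at the back rim of the case, 130 mm behind the case's centre and 114 mm above the counter. The line runs along the case's y axis.
- glass_lid: The glass lid in an aluminium frame 12 mm thick, 265 mm from hinge to front edge, 260 mm wide, about 0.35 kg. Origin: middle of the hinge line. Its x points from the front edge along the lid to the hinge, its z out of the outer face (up when closed). At the start it stands open and leans over the case, so a vertical tool cannot come down to the red tab: lean the tool back towards the front of the case, 25 to 45 degrees.
- pad_top (a point): Middle of the top face of the black rubber press pad on the lid's front bar: 26 mm (along the lid) x 130 mm x 14 mm, its front flush with the lid's front edge. This point lies 252 mm from the hinge line along the lid and 28 mm to its outer side; same axes as the lid. The pad is sprung and gives by up to 10 mm under 12 N (1.2 N per mm). Pressing down here lowers the lid once the stay is unlocked; it counts as part of the glass lid.
- lid (a joint): How far the lid is open, rad: about 0.87 (50 degrees) at the start, held by the locked stay; 0 when it rests on the foam seal. The hinge is stiff (friction), so an unlocked lid stays where it is left; about 2 to 5 N down on the press pad moves it. The seal is thin and hardly gives. While the stay is locked the lid does not go down.
- tab (a point): Centre of the red round tab of the stay, a disc 30 mm across and 12 mm thick (thickness along the case's y), on a stalk 50 mm long that is fixed to the stay's lower link at the knee and points up and forward. At the start the disc's centre is about 26 mm above the case's rim, 40 mm inside the inner face of the left wall; room for a finger on both sides. Its x axis is along the lower link from the pivot to the knee, its z along the stalk, its y the case's y.
- stay_pivot (a point): Fixed pivot of the stay's lower link inside the case, on an axis along the case's y. The knee is 45 mm from it. The tab swings round this axis at a radius of 67 mm; to unlock, swing it towards the front of the case (the knee rises) by about 0.6 rad, a path of about 40 mm; the stay comes free after the first 0.15 rad.
- stay_knee (a joint): Knee of the stay, rad: 0 locked on its stop, 0.2 dead centre, more than 0.35 clearly unlocked; it grows as the knee is lifted and to about 2.2 as the lid closes.
- terminal: Black card payment terminal 173 x 80 x 43 mm, loose bystander; origin at the centre of its underside.
- dispenser: Dark tape dispenser 145 x 52 x 95 mm, loose bystander; origin at the centre of its underside.
- pad: Round beige felt pad 92 mm across, 9 mm high, loose bystander; origin at the centre of its underside.

How it is judged:
By the outcome, as a careful person would: the job done as asked, in the order asked, and still so for the second after the job is handed in, with the robot touching nothing.
It also fails if it takes over 69 s, if anything falls off the work surface, if the arm or the gripper's body presses on something with over 40 N, if the wrist force passes 120 N, or if a joint passes its speed limit or range.

### The arm

A 6-joint arm with a two-finger parallel gripper is mounted at the origin on a cart in front of the work surface, level with it; the furniture and walls round the work are solid. World frame = base frame: x ahead of the robot, y to its left, z up, the work surface at z = 0. Lengths are in m, angles in rad, forces in N, time in s.
With the tool pointing down it reaches from about 0.3 to 0.75 m from the base axis. Payload 8.5 kg.
Tool frame: the origin (TCP) lies at the very end of the fingers, on their centre line; the grasp point (between the pads) lies 19 mm behind it; z points along the fingers, y is the line along which they close (so a half turn about z gives the same grasp; the last joint's range is limited). The gripper opens to 88 mm and grips with 3 to 60 N. Pads are 18 mm wide; open, the fingers measure 123 mm over their backs; the gripper's body (75 mm by 187 mm) begins 45 mm behind the grasp point.
Start: joints at [1.111, 0.381, 1.297, -0, 1.464, -0.215], TCP at [0.133, 0.534, 0.239] pointing down, gripper open.
Joint ranges: [-3.11, 3.11], [-0.89, 2.33], [0.22, 2.48], [-1.42, 4.56], [0.17, 2.85], [-2.88, 2.88]. Speed limits (rad/s): [2.39, 2.39, 3.14, 3.14, 3.14, 3.14].

### API

Orientations are given as a unit quaternion [x, y, z, w].
In Python, from cell import get_state, camera, finish_job gives the robot as it stands.
- The arm moves only by the tool drive_tool, never from a script. Its argument "increments" is a list of rows, each an object with "gripper": the closure in counts, from 0 (fully open) to 255 (shut); "offset": the shift along the world's x, y, z in mm, a list of three; "turn": the turn about the world's z in degrees. In form: [{"gripper": gripper, "offset": [tx, ty, tz], "turn": turn}, ...]. A call has 1 to 5 rows; each row shifts and turns the commanded pose from where the row before left it; what a row does not reach is not made up. A row lasts 1/12 s, in which the tool goes at most 41.7 mm and 7.16 degrees, less where a joint would pass 70% of its speed; a pose out of reach is approached as far as the arm can. A call with a gripper value outside its range is refused whole. The fingers move at their own pace and stop on an object; "grip_force" is the grip in N (left out, the last holds). Time passes only in rows, so rows that do not move let the fingers close. It gives the time, the measured TCP pose, the force, the opening and the grip force at its end, in the units of the state.
- get_state(): the state, without advancing time (a new reading comes with each control period).
- camera(name): name is "side" or "top"; returns a dict with "image" (384x512x3 uint8, red, green, blue), "intrinsics" (3x3 intrinsics, pixels), "pose" (4x4, takes a point from camera to world coordinates). Camera axes: x right, y down, z forward; pixel columns grow to the right and rows downward; lengths in m; the calibration is good to about 2 mm. A picture is of the moment at which its call begins. There is no depth.
- finish_job(): hands the job in; it is judged then, once.
The state is a dict: "time_s": time; "joint_pos": joint angles; "qvel": joint speeds; "tau": joint torques, N m; "position": TCP position; "ee_rot": TCP orientation; "wrist_force": force on the tool from outside, world axes, zero at the start; "moment": the same for the moment, N m; "opening": opening from 0.0 (shut) to 1.0 (fully open); "grip_force": force on a finger pad.
Only numpy, scipy, OpenCV 4.12 (cv2) and the standard library are available. Lean on these libraries where they do the work, as an engineer would, in place of code of your own. Each camera call takes 0.05 s, during which the arm holds its last target. There are 200 camera calls.

## Working session

There is one attempt and no reset: what is moved stays moved. The work goes in short steps, Python scripts to look and compute and a tool call to move; the robot and the scene stay as the last step left them, time stands still between calls to the robot, and variables do not carry over. Pictures are saved under pics/ and viewed, at most 10 in all, crops included, and the job is handed in when it is done.

Besides the shell and the picture viewer there is one more tool, called after "Emit:" as name(argument=value, ...), one argument or row to a line, values as JSON. drive_tool: Moves the arm, as the interface text tells. Its arguments: {"type":"object","properties":{"increments":{"type":"array"},"grip_force":{"type":"number"}},"required":["increments"]}

```bash
mkdir -p pics; python3 - <<'E'
from cell import get_state,camera
import cv2,numpy as np
print(get_state())
for n in("side","top"):
    c=camera(n);cv2.imwrite(f"pics/{n}0.png",c["image"][:,:,::-1]);np.savez(f"{n}0.npz",**c);print(n,c["intrinsics"].round(1).tolist(),c["pose"].round(3).tolist())
E
```

```text
{'time_s': 0.0, 'joint_pos': array([ 1.11071621e+00,  3.81170022e-01,  1.29827232e+00,  1.19797562e-05,
        1.46361074e+00, -2.15317967e-01]), 'qvel': array([-4.27252901e-04,  5.15767457e-04, -2.52247542e-05,  1.02270637e-03,
        1.90948745e-03, -3.03959831e-04]), 'tau': array([-9.02939428e-04, -4.37936890e+01, -2.24551749e+01,  7.12502911e-02,
        3.53562855e-02, -1.19997189e-04]), 'position': array([0.13315523, 0.53333717, 0.23814783]), 'ee_rot': array([ 1.22076428e-01,  9.92520434e-01, -6.86998818e-04, -2.47551218e-04]), 'wrist_force': array([-0.032473  ,  0.73899601,  0.20751487]), 'moment': array([-0.01105457,  0.01405915, -0.03250218]), 'grip_force': 0.0, 'opening': 0.9994498397664903}
side [[393.1, 0.0, 254.1], [0.0, 393.1, 189.1], [0.0, 0.0, 1.0]] [[-0.995, -0.023, 0.099, 0.449], [-0.099, 0.413, -0.905, 1.091], [-0.02, -0.911, -0.413, 0.721], [0.0, 0.0, 0.0, 1.0]]
top [[456.4, 0.0, 256.7], [0.0, 456.4, 187.2], [0.0, 0.0, 1.0]] [[0.006, -0.985, 0.171, 0.296], [-1.0, -0.007, -0.007, -0.025], [0.008, -0.171, -0.985, 1.769], [0.0, 0.0, 0.0, 1.0]]
```

View pics/side0.png

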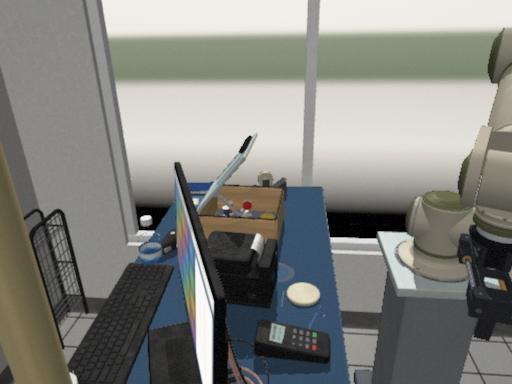

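View pics/top0.png

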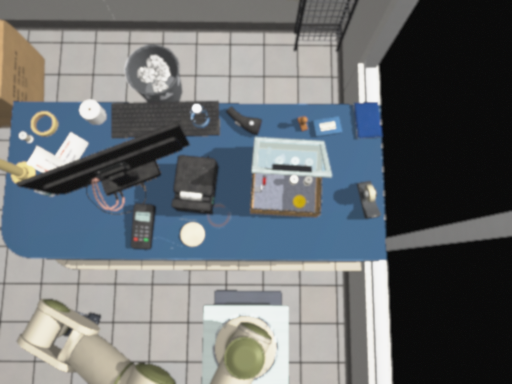

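The side view shows the case at about (245,210) with the lid leaning over it and a red blob near (247,206). The top view has the case at about (286,190), the lid front bar with its black pad at (292,168), and red at (264,182). I'll zoom in on both.

```bash
python3 - <<'E'
import cv2,numpy as np
s=np.load("side0.npz")["image"][120:250,180:310,::-1];t=np.load("top0.npz")["image"][125:225,240:340,::-1]
im=np.hstack([cv2.resize(s,(400,400),interpolation=2),cv2.resize(t,(400,400),interpolation=2)])
cv2.imwrite("pics/crop1.png",im)
for n in("side","top"):
    h=cv2.cvtColor(np.load(n+"0.npz")["image"],cv2.COLOR_RGB2HSV)
    m=(((h[...,0]<6)|(h[...,0]>174))&(h[...,1]>150)&(h[...,2]>70)).astype(np.uint8)
    k,_,st,c=cv2.connectedComponentsWithStats(m)
    print(n,[(st[i].tolist(),c[i].round(1).tolist()) for i in range(1,k) if st[i,4]>3])
E
```

```text
side [([243, 202, 8, 7, 48], [246.8, 205.1]), ([229, 210, 3, 3, 5], [230.0, 211.0]), ([313, 345, 3, 5, 13], [313.9, 347.3])]
top [([264, 179, 1, 4, 4], [264.0, 180.5])]
```

View pics/crop1.png

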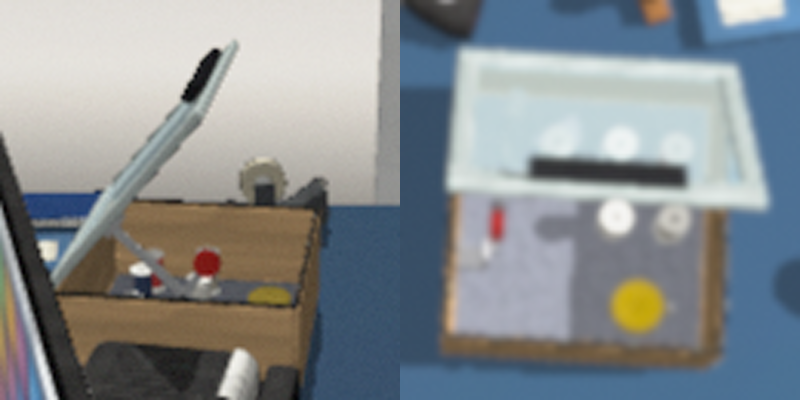

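The crop shows the red disc at side (246.8,205.1). In the top view it appears edge-on at (264,180.5), just in front of the lid's front edge, whose corners are at (252,172) and (332,177). The front rim corners of the case are at about (251,212) and (320,216).

```bash
cat > h.py <<'E'
import numpy as np
def ray(c,uv):
    d=np.linalg.inv(c["intrinsics"])@[uv[0],uv[1],1];P=c["pose"];return P[:3,3],P[:3,:3]@(d/np.linalg.norm(d))
def onz(c,uv,z):
    o,d=ray(c,uv);return o+d*(z-o[2])/d[2]
def tri(c1,u1,c2,u2):
    a,d=ray(c1,u1);b,e=ray(c2,u2);k=np.linalg.lstsq(np.c_[d,-e],b-a,rcond=None)[0];p,q=a+d*k[0],b+e*k[1];return (p+q)/2,np.linalg.norm(p-q)
E
python3 - <<'E'
import numpy as np;from h import *
s=dict(np.load("side0.npz"));t=dict(np.load("top0.npz"));np.set_printoptions(precision=4,suppress=True)
print("tab",tri(s,(246.8,205.1),t,(264,180.5)))
for n,uv,z in[("rimFL",(251.2,212.5),.11),("rimFR",(320.5,216.2),.11),("lidFL",(251.8,172.5),.317),("lidFR",(332,176.8),.317),("lidBL",(255,137.5),.114),("lidBR",(324,141),.114),("padL",(272.5,168.5),.33),("padR",(311.5,171),.33)]:print(n,onz(t,uv,z))
print("padcrop left end of lid edge", tri(s,(256.5,134),t,(251.8,172.5)))
E
```

```text
tab (array([ 0.6022, -0.0634,  0.1363]), np.float64(0.003338487886213601))
rimFL [ 0.4895 -0.0176  0.11  ]
rimFR [ 0.4776 -0.2709  0.11  ]
lidFL [ 0.5959 -0.0194  0.317 ]
lidFR [ 0.5836 -0.2799  0.317 ]
lidBL [ 0.7719 -0.0296  0.114 ]
lidBR [ 0.7605 -0.2885  0.114 ]
padL [ 0.6069 -0.0861  0.33  ]
padR [ 0.5996 -0.2119  0.33  ]
padcrop left end of lid edge (array([ 0.5696, -0.0201,  0.3943]), np.float64(0.020246415057089483))
```

The tab is at (0.602,-0.063,0.136), which fits the expected height of 0.136. It sits under the lid's front edge, so the tool has to lean. The moves offer only yaw, so I'll go to a clear area, align the yaw, and see what the arm does at the edge of its reach.

Emit:
drive_tool(
  increments=[
    {"gripper": 0,"offset": [10,-10,38],"turn": 3},
    {"gripper": 0,"offset": [10,-10,38],"turn": 3},
    {"gripper": 0,"offset": [15,-20,30],"turn": 3},
    {"gripper": 0,"offset": [20,-30,20],"turn": 2.3},
    {"gripper": 0,"offset": [20,-34,10],"turn": 0},
  ],
)

```text
time_s: 0.52
position: [0.2088, 0.4292, 0.377]
ee_rot: [0.022, 1.0, 0.001, 0.001]
wrist_force: [0.2, -0.8, -0.4]
opening: 1.0
grip_force: 0.0
```

Emit:
drive_tool(
  increments=[
    {"gripper": 0,"offset": [20,-36,0],"turn": 0},
    {"gripper": 0,"offset": [20,-36,0],"turn": 0},
    {"gripper": 0,"offset": [20,-36,0],"turn": 0},
    {"gripper": 0,"offset": [20,-36,0],"turn": 0},
    {"gripper": 0,"offset": [20,-36,0],"turn": 0},
  ],
)

```text
time_s: 0.93
position: [0.3085, 0.2478, 0.3746]
ee_rot: [0.024, 1.0, -0.0, -0.0]
wrist_force: [0.8, 0.6, -0.1]
opening: 1.001
grip_force: 0.0
```

Emit:
drive_tool(
  increments=[
    {"gripper": 0,"offset": [10,-40,0],"turn": 0},
    {"gripper": 0,"offset": [10,-40,0],"turn": 0},
    {"gripper": 0,"offset": [10,-40,0],"turn": 0},
    {"gripper": 0,"offset": [0,-40,0],"turn": 0},
    {"gripper": 0,"offset": [0,-40,0],"turn": 0},
  ],
)

```text
time_s: 1.35
position: [0.3379, 0.0478, 0.3745]
ee_rot: [0.024, 1.0, 0.0, -0.0]
wrist_force: [1.0, 0.2, 0.0]
opening: 1.0
grip_force: 0.0
```

Emit:
drive_tool(
  increments=[
    {"gripper": 0,"offset": [0,-40,30],"turn": 0},
    {"gripper": 0,"offset": [0,-40,30],"turn": 0},
    {"gripper": 0,"offset": [0,-40,30],"turn": 0},
    {"gripper": 0,"offset": [0,-20,30],"turn": 0},
    {"gripper": 0,"offset": [0,0,0],"turn": 0},
  ],
)

```text
time_s: 1.77
position: [0.3388, -0.0736, 0.4832]
ee_rot: [0.026, 1.0, -0.002, 0.002]
wrist_force: [0.5, 0.6, 0.9]
opening: 1.0
grip_force: 0.0
```

Emit:
drive_tool(
  increments=[
    {"gripper": 0,"offset": [20,0,36],"turn": 0},
    {"gripper": 0,"offset": [20,0,36],"turn": 0},
    {"gripper": 0,"offset": [20,0,36],"turn": 0},
    {"gripper": 0,"offset": [20,0,36],"turn": 0},
    {"gripper": 0,"offset": [20,0,36],"turn": 0},
  ],
)

```text
time_s: 2.18
position: [0.4272, -0.0703, 0.6393]
ee_rot: [0.023, 1.0, -0.0, 0.001]
wrist_force: [0.5, -0.2, 0.7]
opening: 0.999
grip_force: 0.0
```

Emit:
drive_tool(
  increments=[
    {"gripper": 0,"offset": [36,0,0],"turn": 0},
    {"gripper": 0,"offset": [36,0,0],"turn": 0},
    {"gripper": 0,"offset": [36,0,0],"turn": 0},
    {"gripper": 0,"offset": [36,0,0],"turn": 0},
    {"gripper": 0,"offset": [36,0,0],"turn": 0},
  ],
)

```text
time_s: 2.6
position: [0.559, -0.0639, 0.5668]
ee_rot: [0.023, 1.0, -0.001, 0.016]
wrist_force: [-0.0, 0.1, 1.4]
opening: 1.002
grip_force: 0.0
```

Emit:
drive_tool(
  increments=[
    {"gripper": 0,"offset": [36,0,0],"turn": 0},
    {"gripper": 0,"offset": [36,0,0],"turn": 0},
    {"gripper": 0,"offset": [36,0,0],"turn": 0},
    {"gripper": 0,"offset": [36,0,0],"turn": 0},
    {"gripper": 0,"offset": [36,0,0],"turn": 0},
  ],
)

```text
time_s: 3.02
position: [0.6623, -0.0564, 0.4852]
ee_rot: [0.023, 0.999, -0.003, 0.043]
wrist_force: [1.1, -0.5, 0.9]
opening: 0.999
grip_force: 0.0
```

```bash
python3 -c "
from cell import *
s=get_state();print(s['joint_pos'].round(3),s['position'].round(4))"
```

```text
[-0.268  0.603  0.224  0.018  2.23  -1.78 ] [ 0.6623 -0.0564  0.4852]
```

Emit:
drive_tool(
  increments=[
    {"gripper": 0,"offset": [10,0,38],"turn": 0},
    {"gripper": 0,"offset": [10,0,38],"turn": 0},
    {"gripper": 0,"offset": [10,0,38],"turn": 0},
    {"gripper": 0,"offset": [10,0,38],"turn": 0},
    {"gripper": 0,"offset": [10,0,38],"turn": 0},
  ],
)

```text
time_s: 3.43
position: [0.6036, -0.0481, 0.5636]
ee_rot: [0.024, 0.996, -0.007, 0.085]
wrist_force: [-0.5, -0.6, 0.0]
opening: 1.001
grip_force: 0.0
```

Emit:
drive_tool(
  increments=[
    {"gripper": 0,"offset": [-36,0,0],"turn": 0},
    {"gripper": 0,"offset": [-36,0,0],"turn": 0},
  ],
)

```text
time_s: 3.6
position: [0.5325, -0.0486, 0.5611]
ee_rot: [0.024, 0.996, -0.007, 0.084]
wrist_force: [0.2, -0.2, 1.5]
opening: 1.009
grip_force: 0.0
```

```bash
python3 -c "
from cell import *
s=get_state();print(s['joint_pos'].round(3),s['position'].round(4))"
```

```text
[-0.331  0.284  0.542  0.046  2.15  -1.826] [ 0.5325 -0.0486  0.5611]
```

Pushing at the reach limit leans the tool in the right direction, and the lean persists (about 10° now). I'll build it up to about 33°.

Emit:
drive_tool(
  increments=[
    {"gripper": 0,"offset": [25,0,31],"turn": 0},
    {"gripper": 0,"offset": [25,0,31],"turn": 0},
    {"gripper": 0,"offset": [25,0,31],"turn": 0},
    {"gripper": 0,"offset": [25,0,31],"turn": 0},
    {"gripper": 0,"offset": [25,0,31],"turn": 0},
  ],
)

```text
time_s: 4.02
position: [0.5749, -0.043, 0.6012]
ee_rot: [0.024, 0.993, -0.008, 0.116]
wrist_force: [0.2, -0.8, 0.2]
opening: 1.002
grip_force: 0.0
```

Emit:
drive_tool(
  increments=[
    {"gripper": 0,"offset": [25,0,31],"turn": 0},
    {"gripper": 0,"offset": [25,0,31],"turn": 0},
    {"gripper": 0,"offset": [25,0,31],"turn": 0},
    {"gripper": 0,"offset": [25,0,31],"turn": 0},
    {"gripper": 0,"offset": [25,0,31],"turn": 0},
  ],
)

```text
time_s: 4.43
position: [0.5955, -0.0364, 0.6082]
ee_rot: [0.023, 0.987, -0.01, 0.161]
wrist_force: [0.1, 0.7, -0.4]
opening: 0.997
grip_force: 0.0
```

```bash
python3 -c "
from cell import *
s=get_state();print(s['joint_pos'].round(3),s['position'].round(4))"
```

```text
[-0.286  0.409  0.222  0.078  2.192 -1.755] [ 0.5955 -0.0364  0.6082]
```

Emit:
drive_tool(
  increments=[
    {"gripper": 0,"offset": [25,0,31],"turn": 0},
    {"gripper": 0,"offset": [25,0,31],"turn": 0},
    {"gripper": 0,"offset": [25,0,31],"turn": 0},
    {"gripper": 0,"offset": [25,0,31],"turn": 0},
    {"gripper": 0,"offset": [25,0,31],"turn": 0},
  ],
)

```text
time_s: 4.85
position: [0.6171, -0.0313, 0.6181]
ee_rot: [0.023, 0.978, -0.012, 0.208]
wrist_force: [0.2, 0.2, 0.7]
opening: 1.0
grip_force: 0.0
```

Emit:
drive_tool(
  increments=[
    {"gripper": 0,"offset": [25,0,31],"turn": 0},
    {"gripper": 0,"offset": [25,0,31],"turn": 0},
    {"gripper": 0,"offset": [25,0,31],"turn": 0},
    {"gripper": 0,"offset": [25,0,31],"turn": 0},
    {"gripper": 0,"offset": [25,0,31],"turn": 0},
  ],
)

```text
time_s: 5.27
position: [0.64, -0.0273, 0.6296]
ee_rot: [0.022, 0.966, -0.013, 0.258]
wrist_force: [0.5, 0.8, -1.0]
opening: 1.004
grip_force: 0.0
```

Emit:
drive_tool(
  increments=[
    {"gripper": 0,"offset": [25,0,31],"turn": 0},
    {"gripper": 0,"offset": [25,0,31],"turn": 0},
    {"gripper": 0,"offset": [25,0,31],"turn": 0},
    {"gripper": 0,"offset": [25,0,31],"turn": 0},
    {"gripper": 0,"offset": [25,0,31],"turn": 0},
  ],
)

```text
time_s: 5.68
position: [0.6637, -0.0243, 0.643]
ee_rot: [0.022, 0.951, -0.014, 0.309]
wrist_force: [-0.1, 1.1, 0.3]
opening: 1.003
grip_force: 0.0
```

```bash
python3 -c "
from cell import *
from scipy.spatial.transform import Rotation as R
s=get_state();print(s['joint_pos'].round(3),s['position'].round(4));print(R.from_quat(s['ee_rot']).as_matrix().round(3))"
```

```text
[-0.256  0.409  0.222  0.116  1.888 -1.711] [ 0.6637 -0.0243  0.643 ]
[[-0.809  0.05   0.586]
 [ 0.032  0.999 -0.04 ]
 [-0.588 -0.014 -0.809]]
```

The tool now leans 36° with its yaw along the case. Next I'll work out the stay geometry from the side view, using the upper link at crop points (115,232) and (190,290) in the tab's plane.

```bash
python3 - <<'E'
import numpy as np;from h import *
s=dict(np.load("side0.npz"));np.set_printoptions(precision=4,suppress=True)
tab=np.array([.6022,-.0634,.1363]);ex=np.array([.9989,-.047,0]);n=np.array([.047,.9989,0])
def pl(uv):
    o,d=ray(s,uv);p=o+d*(n@(tab-o))/(n@d);return np.array([ex@(p-tab),p[2]-tab[2]])
A=pl((180+115/400*130,120+232*130/400));B=pl((180+190/400*130,120+290*130/400));print(A,B,pl((246.8,205.1)))
v=A-B;phi=np.arctan2(v[1],v[0]);print(np.degrees(phi))
for ph in(phi,phi+.15,phi-.15):
    a=ph+np.arctan2(50,45);piv=-.067*np.array([np.cos(a),np.sin(a)]);print("piv",piv)
    for t in(.15,.3,.45,.6,.7):print(t,(piv+.067*np.array([np.cos(a+t),np.sin(a+t)]))*1000)
E
```

```text
[0.0963 0.0305] [ 0.0165 -0.0355] [-0.0017 -0.0002]
39.59822644809449
piv [-0.0028 -0.0669]
0.15 [-10.035   -0.3343]
0.3 [-19.9074  -2.1645]
0.45 [-29.3954  -5.4495]
0.6 [-38.286  -10.1154]
0.7 [-43.7818 -13.9427]
piv [ 0.0072 -0.0666]
0.15 [-9.8724 -1.8302]
0.3 [-19.3604  -5.1151]
0.45 [-28.251   -9.7811]
0.6 [-36.3444 -15.7232]
0.7 [-41.2066 -20.3288]
piv [-0.0128 -0.0658]
0.15 [-9.9723  1.169 ]
0.3 [-20.0073   0.8347]
0.45 [-29.8797  -0.9955]
0.6 [-39.3677  -4.2804]
0.7 [-45.3738  -7.2435]
```

Emit:
drive_tool(
  increments=[
    {"gripper": 139,"offset": [-40,-6,-8],"turn": 0},
    {"gripper": 139,"offset": [-40,-6,-8],"turn": 0},
    {"gripper": 139,"offset": [-40,-6,-8],"turn": 0},
    {"gripper": 139,"offset": [-40,-6,-8],"turn": 0},
    {"gripper": 139,"offset": [-40,-6,-8],"turn": 0},
  ],
  grip_force=10,
)

```text
time_s: 6.1
position: [0.469, -0.0529, 0.6044]
ee_rot: [0.021, 0.951, -0.014, 0.308]
wrist_force: [-0.4, -0.4, 0.2]
opening: 0.644
grip_force: 0.0
```

Emit:
drive_tool(
  increments=[
    {"gripper": 139,"offset": [0,0,-40],"turn": 0},
    {"gripper": 139,"offset": [0,0,-40],"turn": 0},
    {"gripper": 139,"offset": [0,0,-40],"turn": 0},
    {"gripper": 139,"offset": [0,0,-40],"turn": 0},
    {"gripper": 139,"offset": [0,0,-40],"turn": 0},
  ],
)

```text
time_s: 6.52
position: [0.4703, -0.0534, 0.4034]
ee_rot: [0.022, 0.951, -0.015, 0.308]
wrist_force: [1.4, -1.0, 0.4]
opening: 0.453
grip_force: 0.0
```

Emit:
drive_tool(
  increments=[
    {"gripper": 139,"offset": [0,0,-40],"turn": 0},
    {"gripper": 139,"offset": [0,0,-40],"turn": 0},
    {"gripper": 139,"offset": [0,0,0],"turn": 0},
  ],
)

```text
time_s: 6.77
position: [0.4674, -0.0518, 0.3165]
ee_rot: [0.022, 0.953, -0.011, 0.301]
wrist_force: [-0.9, -0.6, -1.3]
opening: 0.454
grip_force: 0.0
```

```bash
python3 -c "
from cell import *
from scipy.spatial.transform import Rotation as R
s=get_state();print(s['joint_pos'].round(3),s['position'].round(4),s['opening']);print(R.from_quat(s['ee_rot']).as_matrix().round(3))
t=[.609,-.064,.126];print((t-s['position'])*1000)"
```

```text
[-0.5   -0.057  1.751  0.316  0.907 -2.15 ] [ 0.4674 -0.0518  0.3165] 0.4541657270436467
[[-0.818  0.05   0.574]
 [ 0.036  0.999 -0.035]
 [-0.575 -0.008 -0.818]]
[ 141.59025251  -12.22745888 -190.47142174]
```

Emit:
drive_tool(
  increments=[
    {"gripper": 139,"offset": [24,-2,-31],"turn": 0},
    {"gripper": 139,"offset": [24,-2,-31],"turn": 0},
    {"gripper": 139,"offset": [22,-2,-31],"turn": 0},
    {"gripper": 139,"offset": [22,-2,-31],"turn": 0},
    {"gripper": 139,"offset": [11,-1,-16],"turn": 0},
  ],
)

```text
time_s: 7.18
position: [0.5768, -0.0631, 0.184]
ee_rot: [0.021, 0.951, -0.014, 0.308]
wrist_force: [-0.0, 0.6, 0.4]
opening: 0.454
grip_force: 0.0
```

```bash
python3 - <<'E'
from cell import *
import cv2,numpy as np
a=camera("side");b=camera("top")
np.savez("side1.npz",**a);np.savez("top1.npz",**b)
cv2.imwrite("pics/crop2.png",np.hstack([cv2.resize(a["image"][120:250,180:310,::-1],(400,400),interpolation=2),cv2.resize(b["image"][125:225,240:340,::-1],(400,400),interpolation=2)]))
s=get_state();print(s['joint_pos'].round(3),s['position'].round(4),s['ee_rot'].round(3))
E
```

```text
[-0.398  0.296  1.768  0.398  0.513 -2.215] [ 0.5759 -0.0629  0.1843] [ 0.021  0.951 -0.014  0.307]
```

View pics/crop2.png

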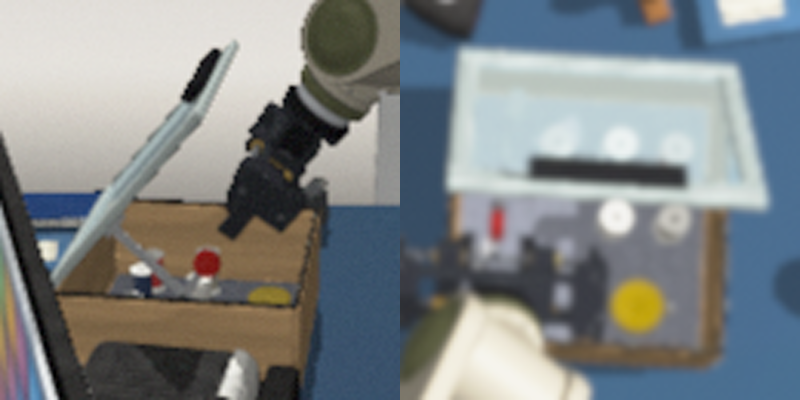

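The fingers are open and lined up just above and in front of the red disc (side crop: tip at (232,235), disc at (207,263)). I'll continue in and close gently.

Emit:
drive_tool(
  increments=[
    {"gripper": 139,"offset": [11,0,-19],"turn": 0},
    {"gripper": 139,"offset": [11,0,-19],"turn": 0},
    {"gripper": 139,"offset": [11,-1,-19],"turn": 0},
    {"gripper": 139,"offset": [0,0,0],"turn": 0},
  ],
)

```text
time_s: 7.62
position: [0.6083, -0.0639, 0.1281]
ee_rot: [0.021, 0.951, -0.014, 0.308]
wrist_force: [-0.6, -0.3, -0.8]
opening: 0.458
grip_force: 0.0
```

Emit:
drive_tool(
  increments=[
    {"gripper": 200,"offset": [0,0,0],"turn": 0},
    {"gripper": 230,"offset": [0,0,0],"turn": 0},
    {"gripper": 255,"offset": [0,0,0],"turn": 0},
    {"gripper": 255,"offset": [0,0,0],"turn": 0},
    {"gripper": 255,"offset": [0,0,0],"turn": 0},
  ],
  grip_force=8,
)

```text
time_s: 8.03
position: [0.607, -0.0643, 0.1295]
ee_rot: [0.022, 0.951, -0.015, 0.309]
wrist_force: [-7.1, -2.6, 8.5]
opening: 0.136
grip_force: 8.0
```

Emit:
drive_tool(
  increments=[
    {"gripper": 255,"offset": [0,0,0],"turn": 0},
    {"gripper": 255,"offset": [0,0,0],"turn": 0},
  ],
)

```text
time_s: 8.2
position: [0.607, -0.0643, 0.1295]
ee_rot: [0.022, 0.951, -0.015, 0.309]
wrist_force: [-6.3, -3.2, 6.4]
opening: 0.133
grip_force: 8.0
```

```bash
python3 - <<'E'
from cell import *
import cv2,numpy as np
a=camera("side")
cv2.imwrite("pics/crop3.png",cv2.resize(a["image"][150:230,200:300,::-1],(750,600),interpolation=2))
s=get_state();print(s['joint_pos'].round(3),s['position'].round(4),s['ee_rot'].round(3),s['opening'],s['wrist_force'])
E
```

```text
[-0.373  0.427  1.763  0.482  0.385 -2.295] [ 0.607  -0.0643  0.1295] [ 0.022  0.951 -0.015  0.309] 0.13428067196716076 [-5.83893119 -3.55182047  6.70434753]
```

View pics/crop3.png

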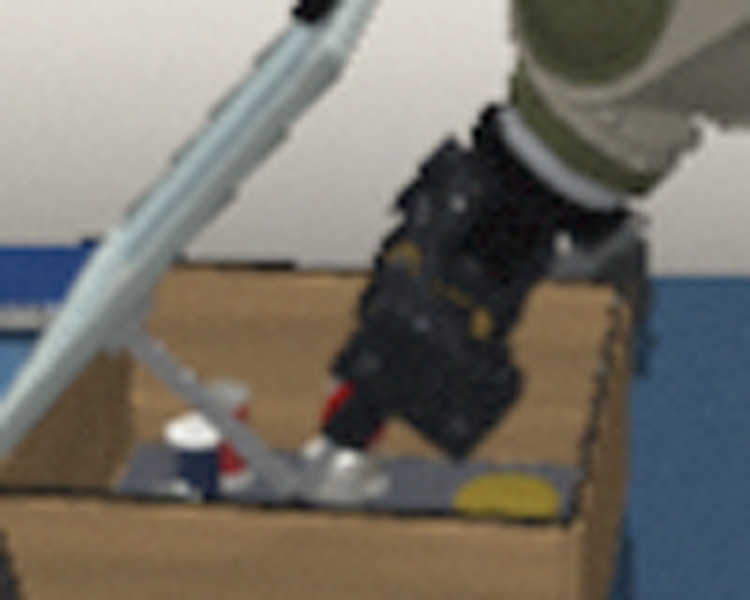

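The disc is held (opening 11.8 mm, matching its 12 mm). I'll swing it towards the front along the arc.

Emit:
drive_tool(
  increments=[
    {"gripper": 255,"offset": [-3,0,0],"turn": 0},
    {"gripper": 255,"offset": [-4,0,0],"turn": 0},
    {"gripper": 255,"offset": [-4,0.5,-0.5],"turn": 0},
    {"gripper": 255,"offset": [-4,0,-0.5],"turn": 0},
    {"gripper": 255,"offset": [-4,0.5,-1],"turn": 0},
  ],
  grip_force=15,
)

```text
time_s: 8.67
position: [0.5888, -0.0633, 0.128]
ee_rot: [0.022, 0.95, -0.015, 0.31]
wrist_force: [1.9, -3.2, 9.0]
opening: 0.137
grip_force: 15.0
```

Emit:
drive_tool(
  increments=[
    {"gripper": 255,"offset": [-4,0,-1],"turn": 0},
    {"gripper": 255,"offset": [-4,0.5,-1.5],"turn": 0},
    {"gripper": 255,"offset": [-4,0,-1.5],"turn": 0},
    {"gripper": 255,"offset": [-4,0,-2],"turn": 0},
    {"gripper": 255,"offset": [0,0,0],"turn": 0},
  ],
)

```text
time_s: 9.08
position: [0.5719, -0.0625, 0.1214]
ee_rot: [0.022, 0.951, -0.015, 0.309]
wrist_force: [-3.1, -0.9, 10.6]
opening: 0.135
grip_force: 15.0
```

```bash
python3 - <<'E'
from cell import *
import cv2,numpy as np
a=camera("side")
cv2.imwrite("pics/crop4.png",cv2.resize(a["image"][120:240,180:330,::-1],(750,600),interpolation=2))
s=get_state();print(s['position'].round(4),s['ee_rot'].round(3),s['opening'],s['wrist_force'])
E
```

```text
[ 0.5719 -0.0624  0.1214] [ 0.022  0.951 -0.015  0.309] 0.1337845658236139 [-4.780268   -1.97840426 11.64968492]
```

View pics/crop4.png

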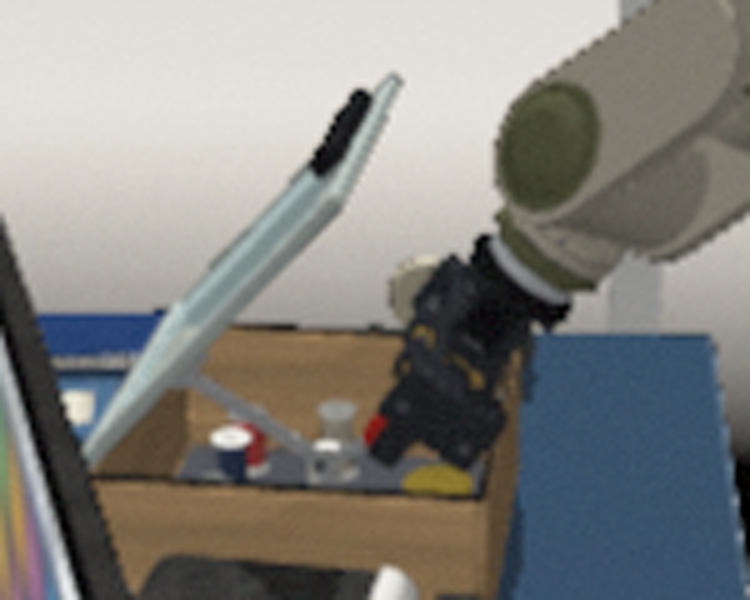

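The lid has come down slightly and the tab has travelled about 36 mm to the front, so the stay is past centre. I'll release and back out along the tool axis, then rise.

Emit:
drive_tool(
  increments=[
    {"gripper": 160,"offset": [0,0,0],"turn": 0},
    {"gripper": 150,"offset": [0,0,0],"turn": 0},
    {"gripper": 150,"offset": [0,0,0],"turn": 0},
    {"gripper": 150,"offset": [-12,1,16],"turn": 0},
    {"gripper": 150,"offset": [-18,1,24],"turn": 0},
  ],
)

```text
time_s: 9.55
position: [0.5412, -0.0597, 0.1581]
ee_rot: [0.021, 0.952, -0.013, 0.305]
wrist_force: [0.2, -0.5, 0.1]
opening: 0.408
grip_force: 0.0
```

Emit:
drive_tool(
  increments=[
    {"gripper": 150,"offset": [-22,1,30],"turn": 0},
    {"gripper": 150,"offset": [-22,1,30],"turn": 0},
    {"gripper": 150,"offset": [-10,0,38],"turn": 0},
    {"gripper": 200,"offset": [0,0,40],"turn": 0},
    {"gripper": 255,"offset": [0,-5,40],"turn": 0},
  ],
)

```text
time_s: 9.97
position: [0.4862, -0.0622, 0.3395]
ee_rot: [0.021, 0.951, -0.014, 0.307]
wrist_force: [1.6, -0.5, 0.5]
opening: 0.286
grip_force: 0.0
```

Emit:
drive_tool(
  increments=[
    {"gripper": 255,"offset": [0,-25,30],"turn": 0},
    {"gripper": 255,"offset": [0,-30,20],"turn": 0},
    {"gripper": 255,"offset": [0,-34,0],"turn": 0},
    {"gripper": 255,"offset": [0,0,0],"turn": 0},
  ],
)

```text
time_s: 10.3
position: [0.4878, -0.1566, 0.3881]
ee_rot: [0.023, 0.951, -0.016, 0.308]
wrist_force: [-0.9, -0.4, -1.3]
opening: 0.006
grip_force: 0.0
```

```bash
python3 - <<'E'
from cell import *
import cv2,numpy as np
a=camera("side");np.savez("side5.npz",**a)
b=camera("top");np.savez("top5.npz",**b)
cv2.imwrite("pics/crop5.png",np.hstack([cv2.resize(a["image"][120:250,180:310,::-1],(400,400),interpolation=2),cv2.resize(b["image"][125:225,240:340,::-1],(400,400),interpolation=2)]))
s=get_state();print(s['joint_pos'].round(3),s['position'].round(4),s['ee_rot'].round(3),s['opening'],s['wrist_force'])
E
```

```text
[-0.719 -0.012  1.51   0.397  1.153 -2.313] [ 0.4875 -0.1528  0.387 ] [ 0.023  0.951 -0.014  0.307] 0.006116747467761038 [-0.21337712  0.06803848 -0.46229691]
```

View pics/crop5.png

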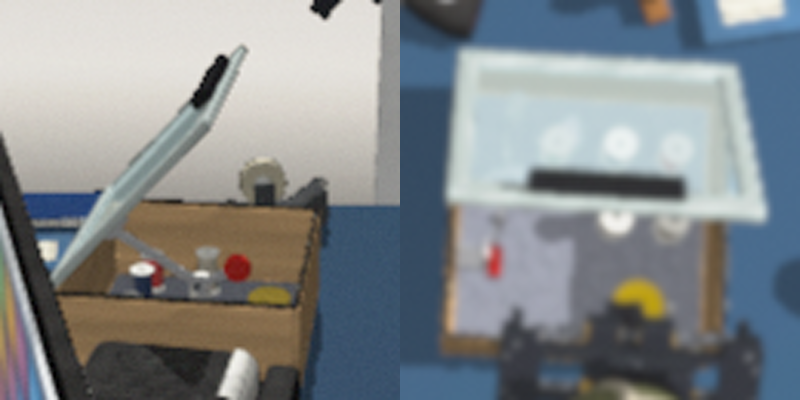

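The tab stayed forward at side crop (237,267), and the pad centre in the top view is now at crop (607,184), px (291.7,171). From that I'll solve the lid angle and the pressing path.

```bash
cat > plan.py <<'E'
import numpy as np
H=np.array([.748,-.157,.114]);ex=np.array([.9989,-.047,0]);ez=np.array([0,0,1.])
def lidpt(u,v,t):return H+ex*(-u*np.cos(t)+v*np.sin(t))+ez*(u*np.sin(t)+v*np.cos(t))
a=np.radians(35.8)
def tcp(t,press):
    s,c=np.sin(t),np.cos(t);d=.009*(np.cos(a)*s+np.sin(a)*c);tg=.009*(np.cos(a)*c-np.sin(a)*s)
    return lidpt(.252-tg,.028+d-press,t)
E
python3 - <<'E'
import numpy as np;from plan import *
np.set_printoptions(precision=1,suppress=True)
for f,uv in(("top0.npz",(292,168)),("top5.npz",(291.7,171))):
    c=dict(np.load(f));P=np.linalg.inv(c["pose"])
    for t in(.92,.87,.82,.77,.72,.67):
        q=c["intrinsics"]@(P[:3,:3]@lidpt(.252,.028,t)+P[:3,3]);print(f,t,q[:2]/q[2],uv)
for t in(.78,.65,.5,.35,.2,.1,.0):print(t,tcp(t,0)*1000)
E
```

```text
top0.npz 0.92 [292.6 165.3] (292, 168)
top0.npz 0.87 [292.3 168.9] (292, 168)
top0.npz 0.82 [292.  172.5] (292, 168)
top0.npz 0.77 [291.6 176. ] (292, 168)
top0.npz 0.72 [291.3 179.4] (292, 168)
top0.npz 0.67 [291.  182.6] (292, 168)
top5.npz 0.92 [292.6 165.3] (291.7, 171)
top5.npz 0.87 [292.3 168.9] (291.7, 171)
top5.npz 0.82 [292.  172.5] (291.7, 171)
top5.npz 0.77 [291.6 176. ] (291.7, 171)
top5.npz 0.72 [291.3 179.4] (291.7, 171)
top5.npz 0.67 [291.  182.6] (291.7, 171)
0.78 [ 596.  -149.8  316.4]
0.65 [ 571.8 -148.7  294.1]
0.5 [ 547.8 -147.6  264.7]
0.35 [ 528.4 -146.7  232. ]
0.2 [ 514.1 -146.   196.8]
0.1 [ 507.6 -145.7  172.3]
0.0 [ 503.6 -145.5  147.3]
```

The lid is at about 0.83 rad and its contact pose is about (606,-150,324) mm. I'll move above it and then feel for contact.

Emit:
drive_tool(
  increments=[
    {"gripper": 255,"offset": [40,1,0],"turn": 0},
    {"gripper": 255,"offset": [40,1,0],"turn": 0},
    {"gripper": 255,"offset": [38,1,-10],"turn": 0},
    {"gripper": 255,"offset": [0,0,-20],"turn": 0},
    {"gripper": 255,"offset": [0,0,-14],"turn": 0},
  ],
)

```text
time_s: 10.82
position: [0.6069, -0.1467, 0.3408]
ee_rot: [0.02, 0.952, -0.013, 0.306]
wrist_force: [-0.3, -0.1, -0.2]
opening: 0.004
grip_force: 0.0
```

Emit:
drive_tool(
  increments=[
    {"gripper": 255,"offset": [0,0,-6],"turn": 0},
    {"gripper": 255,"offset": [0,0,-4],"turn": 0},
    {"gripper": 255,"offset": [0,0,0],"turn": 0},
  ],
)

```text
time_s: 11.07
position: [0.6056, -0.148, 0.334]
ee_rot: [0.021, 0.951, -0.014, 0.308]
wrist_force: [-0.5, 0.2, 0.1]
opening: 0.006
grip_force: 0.0
```

Emit:
drive_tool(
  increments=[
    {"gripper": 255,"offset": [0,0,-4],"turn": 0},
    {"gripper": 255,"offset": [0,0,-3],"turn": 0},
    {"gripper": 255,"offset": [-1,0,-3],"turn": 0},
    {"gripper": 255,"offset": [-1,0,-2],"turn": 0},
  ],
)

```text
time_s: 11.4
position: [0.6038, -0.1492, 0.3223]
ee_rot: [0.021, 0.951, -0.015, 0.308]
wrist_force: [-0.3, -0.2, 1.8]
opening: 0.001
grip_force: 0.8
```

Emit:
drive_tool(
  increments=[
    {"gripper": 255,"offset": [-2,0,-2],"turn": 0},
    {"gripper": 255,"offset": [-2,0,-2],"turn": 0},
    {"gripper": 255,"offset": [-2,0,-2],"turn": 0},
  ],
)

```text
time_s: 11.65
position: [0.5976, -0.1491, 0.3158]
ee_rot: [0.021, 0.951, -0.014, 0.308]
wrist_force: [0.7, -1.3, 1.2]
opening: 0.002
grip_force: 0.7
```

Emit:
drive_tool(
  increments=[
    {"gripper": 255,"offset": [-4,0,-4],"turn": 0},
    {"gripper": 255,"offset": [-4,0,-4],"turn": 0},
    {"gripper": 255,"offset": [-4,0,-4],"turn": 0},
  ],
)

```text
time_s: 11.9
position: [0.5853, -0.149, 0.3033]
ee_rot: [0.021, 0.951, -0.014, 0.307]
wrist_force: [0.7, 0.4, 0.5]
opening: 0.004
grip_force: 0.6
```

Emit:
drive_tool(
  increments=[
    {"gripper": 255,"offset": [-4,0,-4],"turn": 0},
    {"gripper": 255,"offset": [-4,0,-4],"turn": 0},
    {"gripper": 255,"offset": [-4,0,-4],"turn": 0},
  ],
)

```text
time_s: 12.15
position: [0.5734, -0.149, 0.2913]
ee_rot: [0.021, 0.951, -0.014, 0.307]
wrist_force: [1.5, 1.7, -0.3]
opening: 0.004
grip_force: 0.5
```

```bash
python3 - <<'E'
from cell import *
import cv2,numpy as np
a=camera("side")
cv2.imwrite("pics/crop6.png",cv2.resize(a["image"][120:240,180:330,::-1],(750,600),interpolation=2))
s=get_state();print(s['position'].round(4),s['wrist_force'])
E
```

```text
[ 0.5727 -0.1488  0.2904] [-0.25475906  0.8971662  -0.04800628]
```

View pics/crop6.png

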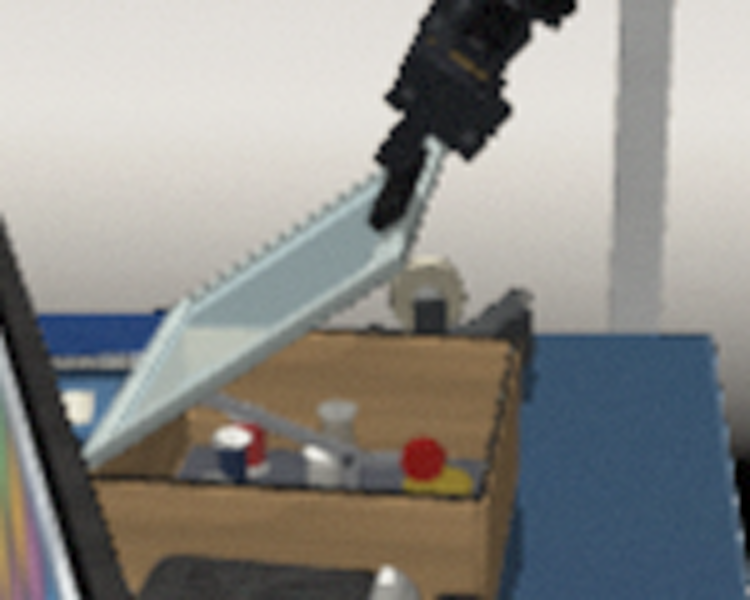

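The lid is following the finger: in the side crop the tip is on the pad at about (400,150). I'll keep going along the arc.

Emit:
drive_tool(
  increments=[
    {"gripper": 255,"offset": [-5,0,-5.5],"turn": 0},
    {"gripper": 255,"offset": [-5,0.5,-5.5],"turn": 0},
    {"gripper": 255,"offset": [-5,0,-5.5],"turn": 0},
    {"gripper": 255,"offset": [-5,0.5,-5.5],"turn": 0},
    {"gripper": 255,"offset": [-4.5,0,-6],"turn": 0},
  ],
)

```text
time_s: 12.62
position: [0.5487, -0.148, 0.2633]
ee_rot: [0.021, 0.951, -0.014, 0.308]
wrist_force: [1.1, 0.7, 0.4]
opening: 0.008
grip_force: 0.4
```

Emit:
drive_tool(
  increments=[
    {"gripper": 255,"offset": [-4,0,-6],"turn": 0},
    {"gripper": 255,"offset": [-4,0.5,-6],"turn": 0},
    {"gripper": 255,"offset": [-4,0,-6],"turn": 0},
    {"gripper": 255,"offset": [-4,0.5,-6],"turn": 0},
    {"gripper": 255,"offset": [-3.5,0,-6],"turn": 0},
  ],
)

```text
time_s: 13.03
position: [0.5294, -0.147, 0.2333]
ee_rot: [0.021, 0.951, -0.014, 0.308]
wrist_force: [1.2, 0.9, 0.7]
opening: 0.007
grip_force: 0.3
```

Emit:
drive_tool(
  increments=[
    {"gripper": 255,"offset": [-3,0,-6],"turn": 0},
    {"gripper": 255,"offset": [-3,0.5,-6],"turn": 0},
    {"gripper": 255,"offset": [-3,0,-6],"turn": 0},
    {"gripper": 255,"offset": [-2.5,0.5,-6],"turn": 0},
    {"gripper": 255,"offset": [-2,0,-6],"turn": 0},
  ],
)

```text
time_s: 13.45
position: [0.5161, -0.146, 0.2033]
ee_rot: [0.021, 0.951, -0.014, 0.308]
wrist_force: [-0.3, -0.5, 1.0]
opening: 0.004
grip_force: 0.3
```

Emit:
drive_tool(
  increments=[
    {"gripper": 255,"offset": [-1.5,0,-5],"turn": 0},
    {"gripper": 255,"offset": [-1.5,0,-5],"turn": 0},
    {"gripper": 255,"offset": [-1.5,0.5,-5],"turn": 0},
    {"gripper": 255,"offset": [-1.5,0,-5],"turn": 0},
    {"gripper": 255,"offset": [-1.5,0,-5],"turn": 0},
  ],
)

```text
time_s: 13.87
position: [0.5088, -0.1455, 0.1785]
ee_rot: [0.021, 0.951, -0.014, 0.308]
wrist_force: [1.2, 0.5, 0.4]
opening: 0.007
grip_force: 0.3
```

Emit:
drive_tool(
  increments=[
    {"gripper": 255,"offset": [-1,0,-4],"turn": 0},
    {"gripper": 255,"offset": [-1,0,-4],"turn": 0},
    {"gripper": 255,"offset": [-1,0,-4],"turn": 0},
    {"gripper": 255,"offset": [-0.5,0,-4],"turn": 0},
    {"gripper": 255,"offset": [-0.5,0,-4],"turn": 0},
  ],
)

```text
time_s: 14.28
position: [0.5048, -0.1455, 0.1585]
ee_rot: [0.021, 0.951, -0.014, 0.308]
wrist_force: [0.7, -0.0, 0.6]
opening: 0.008
grip_force: 0.3
```

Emit:
drive_tool(
  increments=[
    {"gripper": 255,"offset": [0,0,-2],"turn": 0},
    {"gripper": 255,"offset": [0,0,-2],"turn": 0},
    {"gripper": 255,"offset": [0,0,-2],"turn": 0},
    {"gripper": 255,"offset": [0,0,0],"turn": 0},
  ],
)

```text
time_s: 14.62
position: [0.5048, -0.1455, 0.1525]
ee_rot: [0.021, 0.951, -0.014, 0.307]
wrist_force: [-0.4, 0.7, 0.3]
opening: 0.001
grip_force: 0.1
```

Emit:
drive_tool(
  increments=[
    {"gripper": 255,"offset": [0,0,-2],"turn": 0},
    {"gripper": 255,"offset": [0,0,-2],"turn": 0},
    {"gripper": 255,"offset": [0,0,0],"turn": 0},
  ],
)

```text
time_s: 14.87
position: [0.5048, -0.1455, 0.1486]
ee_rot: [0.021, 0.951, -0.014, 0.307]
wrist_force: [1.3, 0.4, 0.9]
opening: 0.005
grip_force: 0.2
```

Emit:
drive_tool(
  increments=[
    {"gripper": 255,"offset": [0,0,-2],"turn": 0},
    {"gripper": 255,"offset": [0,0,0],"turn": 0},
  ],
)

```text
time_s: 15.03
position: [0.5049, -0.1455, 0.1467]
ee_rot: [0.021, 0.951, -0.014, 0.308]
wrist_force: [-0.6, 0.1, 1.2]
opening: 0.002
grip_force: 0.6
```

Emit:
drive_tool(
  increments=[
    {"gripper": 255,"offset": [0,0,-2],"turn": 0},
    {"gripper": 255,"offset": [0,0,0],"turn": 0},
  ],
)

```text
time_s: 15.2
position: [0.5049, -0.1456, 0.1449]
ee_rot: [0.021, 0.951, -0.014, 0.308]
wrist_force: [-1.2, 0.0, 2.4]
opening: 0.003
grip_force: 1.5
```

Emit:
drive_tool(
  increments=[
    {"gripper": 255,"offset": [0,0,-2],"turn": 0},
    {"gripper": 255,"offset": [0,0,0],"turn": 0},
  ],
)

```text
time_s: 15.37
position: [0.505, -0.1457, 0.1429]
ee_rot: [0.021, 0.951, -0.014, 0.308]
wrist_force: [-1.8, 0.8, 5.8]
opening: 0.003
grip_force: 2.6
```

Emit:
drive_tool(
  increments=[
    {"gripper": 255,"offset": [0,0,-2],"turn": 0},
    {"gripper": 255,"offset": [0,0,0],"turn": 0},
  ],
)

```text
time_s: 15.53
position: [0.505, -0.1456, 0.1411]
ee_rot: [0.021, 0.951, -0.014, 0.308]
wrist_force: [-2.6, 1.2, 7.1]
opening: 0.006
grip_force: 3.6
```

```bash
python3 - <<'E'
from cell import *
import cv2,numpy as np
a=camera("side")
cv2.imwrite("pics/crop7.png",cv2.resize(a["image"][150:230,190:290,::-1],(750,600),interpolation=2))
s=get_state();print(s['position'].round(4),s['wrist_force'])
E
```

```text
[ 0.505  -0.1456  0.1412] [-3.25183715  0.84200159  7.41660876]
```

View pics/crop7.png

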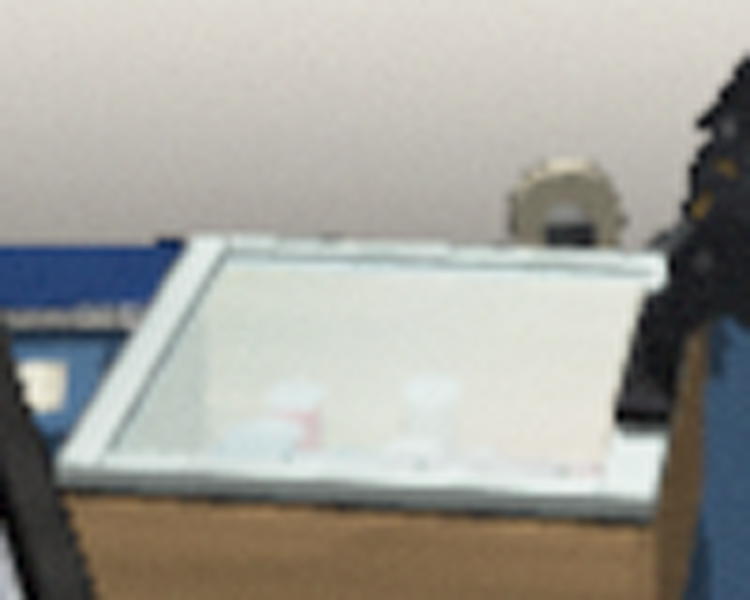

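The lid lies flat on the case, and the force is rising at the pad's spring rate, so it's on the seal. I'll press about 1 mm more, then lift off.

Emit:
drive_tool(
  increments=[
    {"gripper": 255,"offset": [0,0,-1.5],"turn": 0},
    {"gripper": 255,"offset": [0,0,0],"turn": 0},
    {"gripper": 255,"offset": [0,0,0],"turn": 0},
  ],
)

```text
time_s: 15.83
position: [0.5051, -0.1457, 0.14]
ee_rot: [0.021, 0.951, -0.015, 0.308]
wrist_force: [-3.6, 1.0, 8.4]
opening: 0.008
grip_force: 4.2
```

Emit:
drive_tool(
  increments=[
    {"gripper": 255,"offset": [0,0,4],"turn": 0},
    {"gripper": 255,"offset": [0,0,5],"turn": 0},
    {"gripper": 255,"offset": [-5,0,10],"turn": 0},
    {"gripper": 255,"offset": [-15,0,25],"turn": 0},
    {"gripper": 255,"offset": [-20,0,30],"turn": 0},
  ],
)

```text
time_s: 16.25
position: [0.4641, -0.1451, 0.2126]
ee_rot: [0.021, 0.952, -0.013, 0.306]
wrist_force: [0.1, 0.3, 1.4]
opening: 0.009
grip_force: 0.0
```

Emit:
drive_tool(
  increments=[
    {"gripper": 255,"offset": [-20,0,30],"turn": 0},
    {"gripper": 255,"offset": [-10,0,35],"turn": 0},
    {"gripper": 255,"offset": [0,0,35],"turn": 0},
    {"gripper": 255,"offset": [0,0,0],"turn": 0},
  ],
)

```text
time_s: 16.58
position: [0.4355, -0.1468, 0.3199]
ee_rot: [0.021, 0.95, -0.018, 0.311]
wrist_force: [0.4, 0.2, 0.1]
opening: 0.005
grip_force: 0.0
```

```bash
python3 - <<'E'
from cell import *
import cv2,numpy as np
a=camera("side")
cv2.imwrite("pics/crop8.png",a["image"][130:370,160:400,::-1].repeat(2,0).repeat(2,1))
s=get_state();print(s['time_s'],s['position'].round(4),s['wrist_force'])
E
```

```text
16.6333 [ 0.4351 -0.1462  0.3164] [ 0.18561548  0.68463521 -0.88353929]
```

View pics/crop8.png

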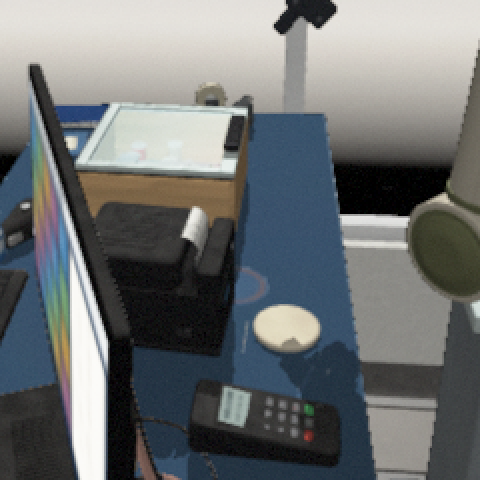

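The lid is flat on the case with the pad at (235,132), the robot is clear of everything, and the bystanders are where they were.

```bash
python3 -c "
from cell import *
print(finish_job())"
```

```text
the job is handed in; nothing more can be done
None
```

The job is handed in at 16.6 s: the stay was unlocked by its red tab first, then the lid was lowered flat onto its seal with about 9 N at most on the pad and released; the other things were not touched.

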